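# Wind the reminder timer to half an hour without letting it spin on the tray

## Task

The tablet has been taken and breakfast may follow in half an hour: wind the reminder timer on the tray clockwise until its pointer stands at 30 minutes. The timer is light and its knob is stiff, so press down on it while you turn, so that the timer itself does not spin or slide about on the tray. Let go of it, and leave everything else on the tray as it is.

Things in the scene. Friction and masses are not known exactly. Their poses are not given: they have to be found in the camera images.
- timer: Free-standing round wind-up timer, white case, white dial on top, black knob in its middle; 108 mm in diameter, 81 mm high with the knob, about 0.15 kg. Stands loose on the tray on four rubber feet 44 mm from its axis. Origin: centre of its underside; z up; x points from the axis to the dial's zero mark. If the stiff knob is turned without pressing down, the whole timer turns with it.
- knob_grip (a point): Centre of the knob's grip bar, on the timer's axis, 66 mm above its underside. Bar 52 mm long, 18 mm wide (grip across this), 30 mm high (15 mm either way from here), on a round skirt of 32 mm radius that turns with it, skirt top 15 mm below here. x axis: along the bar towards its pointer (wedge reaching 36 mm from the axis at one end, white line along it and that half of the bar's top); z up.
- timer_knob (a joint): The knob's setting against the case, in rad: 0 with the pointer at the zero mark, growing clockwise seen from above, 0.1047 per minute (30 minutes = 3.14), stop at 6.2. Turning takes about 0.1 N m; it stays where it is left. With 10 to 15 N of push straight down on the knob the feet hold on the tray while it is turned.
- timer_zero (a point): Zero mark, a black triangle on the timer's dial, 46 mm from its axis, 45 mm above its underside, fixed to the case. The dial does not turn: 60 one-minute ticks round its edge, longer at every five, longest at every fifteen; minutes run clockwise seen from above, 6 degrees each, so 30 minutes is straight opposite the triangle.
- tray: The round stainless steel tray, 424 mm across, rim 22 mm high, fixed. Origin: centre of its underside, on the stand's top; its floor is 3 mm thick.
- caddy_center (a point): Centre of the white two-tier pill caddy, a rounded box 112 x 80 mm, 67 mm high, loose on the tray (bystander); x along the 112 mm side.
- cup_center (a point): Centre of the rust-brown glazed cup without handle, 76 mm in diameter, 80 mm high, loose on the tray (bystander).
- jar_center (a point): Centre of the clear plastic screw-top jar, 75 mm in diameter, 85 mm high, loose on the tray (bystander).
- case_center (a point): Centre of the small wooden case with a spring clip, 68 x 100 mm, 42 mm high, loose on the tray (bystander); y along the 100 mm side.

How it is judged:
On the way:
1. the knob is turned clockwise while the timer is pressed down on the tray (more than 3 N between timer and tray, its own weight included) (contact force between timer and tray above 3 N and velocity of joint timer_knob above 0.05 rad/s), for 0.1 s.
At the end, for the whole second after the job is handed in: The knob points at 30 minutes within 1.5 minutes (joint 2.98 to 3.30 rad); the timer stands upright and still on the tray, its middle and its zero mark each within 15 mm of where they began; the caddy, cup, jar and case are within 20 mm of where they began (value of joint timer_knob between 2.98 and 3.3 rad and distance of each of timer_zero, timer from where it was at the start of the episode below 0.015 m and angle between timer's own z axis and vertical below 0.05 rad and linear speed of timer below 0.01 m/s and velocity of joint timer_knob below 0.02 rad/s and distance of each of caddy_center, cup_center, jar_center, case_center from where it was at the start of the episode below 0.02 m); the robot touches nothing.
It fails at once if the timer spun or slid: its zero mark more than 15 mm, or its middle more than 15 mm, from where it began (distance of any of timer_zero, timer from where it was at the start of the episode above 0.015 m).
It fails at once if the timer is tipped by more than 0.2 rad (angle between timer's own z axis and vertical above 0.2 rad).
It fails at once if the caddy, cup, jar or case pushed more than 20 mm (distance of any of caddy_center, cup_center, jar_center, case_center from where it was at the start of the episode above 0.02 m).
It also fails if it takes over 58 s, if anything falls off the work surface, if the arm or the gripper's body presses on something with over 40 N, if the wrist force passes 120 N, or if a joint passes its speed limit or range.

## Robot

A 7-joint arm with a two-finger parallel gripper is mounted at the origin on the work surface. World frame = base frame: x ahead of the robot, y to its left, z up, the work surface at z = 0. Lengths are in m, angles in rad, forces in N, time in s.
With the tool pointing down it reaches from about 0.35 to 0.9 m from the base axis. Payload 7.2 kg.
Tool frame: the origin (TCP) lies midway between the tips of the shut fingers; the grasp point (between the pads) lies 19 mm behind it; z points along the fingers, y is the line along which they close (so a half turn about z gives the same grasp; the last joint's range is limited). The gripper opens to 88 mm and grips with 3 to 60 N. Pads are 20 mm wide; open, the fingers measure 115 mm over their backs; the gripper's body (75 mm by 178 mm) begins 61 mm behind the grasp point.
Start: joints at [-1.225, 0.411, -0.013, 1.596, 0.006, 1.134, -0.082], TCP at [0.251, 0.572, 0.223] pointing down, gripper open.
Joint ranges: [-2.95, 2.95], [-0.29, 1.99], [-1.47, 1.44], [0.14, 2.54], [-1.03, 4.17], [0.13, 1.85], [-2.86, 2.86]. Speed limits (rad/s): [2.39, 2.39, 3.01, 3.01, 3.14, 3.14, 3.14].

## Interface

Orientations are given as a rotation vector (axis times angle).
In Python, from cell import r gives the robot as it stands.
- The arm moves only by the tool jog_arm, never from a script. Its argument "motion" is a list of rows, each an object of numbers: "tx", "ty", "tz": the shift along the tool's x, y, z in m; "spin": the turn about the tool's z in degrees; "gripper": the closure, from 0 (fully open) to 1 (shut). A call has 1 to 20 rows; each row shifts and turns the commanded pose from where the row before left it, along the tool's axes as they then stand; what a row does not reach is not made up. A row lasts 1/8 s, in which the tool goes at most 62.5 mm and 10.7 degrees, less where a joint would pass 70% of its speed; a pose out of reach is approached as far as the arm can. A call is refused whole if a number of a shift passes 0.0625 or a number of a turn 10.7, either way. A call with a gripper value outside its range is refused whole. The fingers move at their own pace and stop on an object; "grip_force" is the grip in N (left out, the last holds). Time passes only in rows, so rows that do not move let the fingers close. It gives the time, the measured TCP pose, the force, the opening and the grip force at its end, in the units of the state.
- r.read_state(): the state, without advancing time (a new reading comes with each control period).
- r.snapshot(name): name is "scene" or "top"; returns a dict with "img" (400x640x3 uint8, blue, green, red), "range_z" (400x640 float32, m along the optical axis (not along the pixel's ray), 0 where there is no reading), "camera_matrix" (3x3 intrinsics, pixels), "k1" (the pictures are not rectified: a ray, as slopes to the right and down, at radius r is drawn at 1 + k1 r^2 times it, then the intrinsics apply), "origin" and "orientation" of the camera in the world. Camera axes: x right, y up, looking along -z (the intrinsics and any distortion apply to the point x, -y, -z); pixel columns grow to the right and rows downward; lengths in m; the calibration is good to about 2 mm. A picture is of the moment at which its call begins.
- r.hand_in(): hands the job in; it is judged then, once.
The state is a dict: "time_s": time; "joint_pos": joint angles; "qd": joint speeds; "joint_efforts": joint torques, N m; "ee_pos": TCP position; "ee_rot": TCP orientation; "contact_force": force on the tool from outside, world axes, zero at the start; "wrist_torque": the same for the moment, N m; "width": opening from 0.0 (shut) to 1.0 (fully open); "grasp_force": force on a finger pad.
Only numpy, scipy, OpenCV 4.12 (cv2) and the standard library are available. Lean on these libraries where they do the work, as an engineer would, in place of code of your own. Each camera call takes 0.05 s, during which the arm holds its last target. There are 200 camera calls.

## Working session

There is one attempt and no reset: what is moved stays moved. The work goes in short steps, Python scripts to look and compute and a tool call to move; the robot and the scene stay as the last step left them, time stands still between calls to the robot, and variables do not carry over. Pictures are saved under pics/ and viewed, at most 10 in all, crops included, and the job is handed in when it is done.

Besides the shell and the picture viewer there is one more tool, called after ">>>" in YAML: its name, and indented under it one key for each argument. jog_arm: Moves the arm, as the interface text tells. Its arguments: {"type":"object","properties":{"motion":{"type":"array","items":{"type":"object","properties":{"tx":{"type":"number"},"ty":{"type":"number"},"tz":{"type":"number"},"spin":{"type":"number"},"gripper":{"type":"number"}}}},"grip_force":{"type":"number"}},"required":["motion"]}

```bash
mkdir -p pics; ls
cat > h.py <<'E'
import numpy as np, cv2, pickle
from scipy.spatial.transform import Rotation as R
from cell import r
def pix2w(s,u,v,z=None):
    K=np.array(s["camera_matrix"]); k=s["k1"]
    d=cv2.undistortPoints(np.array([[[u,v]]],float),K,np.array([k,0,0,0,0.]))[0,0]
    o=np.array(s["orientation"]); M=R.from_rotvec(o).as_matrix() if o.size==3 else o
    ray=M@np.array([d[0],-d[1],-1]); O=np.array(s["origin"])
    t=s["range_z"][int(round(v)),int(round(u))] if z is None else (z-O[2])/ray[2]
    return O+t*ray
def snap(cam,name):
    s=r.snapshot(cam); cv2.imwrite(f"pics/{name}.png",s["img"]); pickle.dump(s,open(f"{name}.pkl","wb")); return s
E
python3 - <<'E'
from h import *
for c in("top","scene"):
    s=snap(c,c+"0"); print(c,s["origin"],s["orientation"],s["camera_matrix"],s["k1"])
print(r.read_state())
E
```

```text
pics
top [0.498311   0.0173157  0.73080963] [ 0.11381726 -0.07752622 -1.56142964] [[378.12559571   0.         322.47444339]
 [  0.         378.12559571 199.62207292]
 [  0.           0.           1.        ]] -0.08483913766453537
scene [ 0.78080445 -0.25415292  0.65005643] [0.55397704 0.1709769  0.59164747] [[397.05428109   0.         317.28826004]
 [  0.         397.05428109 198.84236004]
 [  0.           0.           1.        ]] -0.00824767590760125
{'time_s': 0.1, 'joint_pos': array([-1.22512963,  0.41183595, -0.01273332,  1.59692754,  0.00559684,
        1.13428675, -0.082225  ]), 'qd': array([-0.0006655 , -0.00050656, -0.00062004, -0.0023168 , -0.00077159,
        0.00076302,  0.00138817]), 'joint_efforts': array([ 2.78480176e-03, -5.89090884e+01,  6.43768441e-01, -2.91708970e+01,
       -5.37886529e-02,  1.45180116e-02,  4.60559318e-05]), 'ee_pos': array([0.25119073, 0.57182253, 0.22189649]), 'ee_rot': array([-6.45401769e-01, -3.07437291e+00,  2.21028611e-03]), 'contact_force': array([-0.02873849,  0.06062823, -0.35270812]), 'wrist_torque': array([-0.00349932, -0.01983345,  0.03387609]), 'grasp_force': 0.0, 'width': 1.003433826542562}
```

View pics/top0.png

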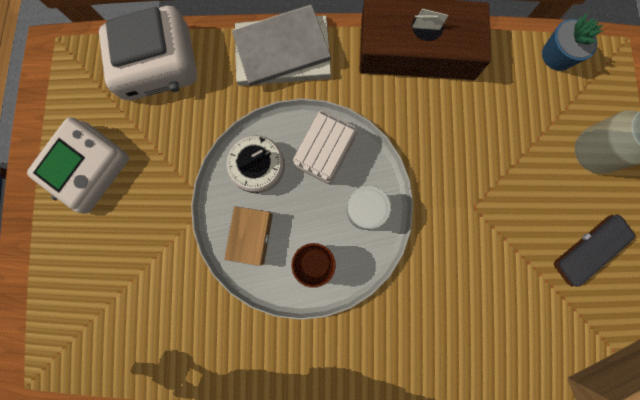

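View pics/scene0.png

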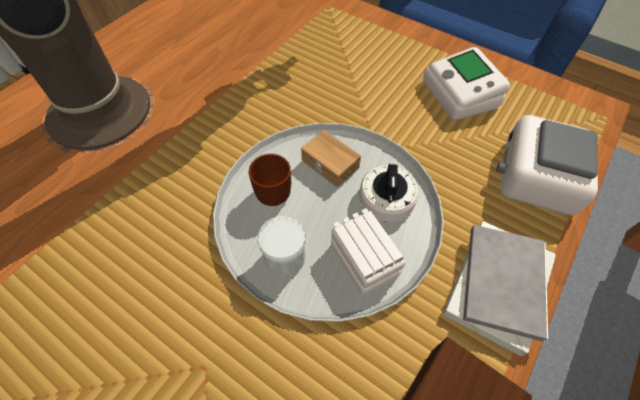

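The top view shows the timer at about (255,162), its zero mark near (262,140), the caddy at (325,147), and the case at (248,236). I'll enlarge the timer in both views.

Run:
```python
import cv2,numpy as np
a=cv2.imread("pics/top0.png")[122:202,215:295]; b=cv2.imread("pics/scene0.png")[150:230,350:430]
cv2.imwrite("pics/c0.png",np.hstack([cv2.resize(x,(400,400),interpolation=cv2.INTER_CUBIC) for x in(a,b)]))
from h import *
s=pickle.load(open("top0.pkl","rb"))
for n,u,v in[("timer",255,162),("dial",235,165),("tray",300,200),("caddy",325,147),("case",248,236),("cup rim",295,262),("table",120,250)]: print(n,pix2w(s,u,v).round(4))
```

```text
timer [0.6475 0.1556 0.066 ]
dial [0.6462 0.1972 0.0465]
tray [0.5866 0.0783 0.0019]
caddy [0.6743 0.0292 0.0705]
case [0.5148 0.1694 0.0421]
cup rim [0.4694 0.081  0.0562]
table [ 0.4843  0.438  -0.0008]
```

View pics/c0.png

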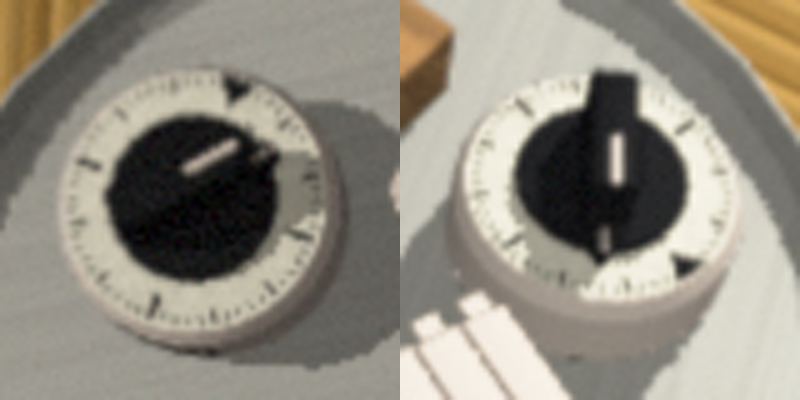

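```bash
cat > m.py <<'E'
from h import *
s=pickle.load(open("top0.pkl","rb")); q=pickle.load(open("scene0.pkl","rb"))
f=lambda x,y:(215+(x+.5)/5-.5,122+(y+.5)/5-.5)
g=lambda x,y:(350+(x-400+.5)/5-.5,150+(y+.5)/5-.5)
P={"T dial c":pix2w(s,*f(194,205),.048),"T zero":pix2w(s,*f(236,92),.048),"T 15tick":pix2w(s,*f(302,233),.048),"T 30":pix2w(s,*f(154,305),.048),"T 45":pix2w(s,*f(88,163),.048),
"T line in":pix2w(s,*f(185,170),.084),"T line out":pix2w(s,*f(238,142),.084),"T wedge tip":pix2w(s,*f(275,155),.06),
"S zero":pix2w(q,*g(684,266),.048),"S 15":pix2w(q,*g(515,242),.048),"S 30":pix2w(q,*g(525,104),.048),"S 45":pix2w(q,*g(686,126),.048),"S line in":pix2w(q,*g(616,133),.084),"S line out":pix2w(q,*g(616,184),.084),"S wedge":pix2w(q,*g(602,262),.055)}
for k,v in P.items(): print(k,v.round(4))
for c in"TS":
  z=P[c+" zero"];a=P[c+" line out"]-P[c+" line in"];ctr=pix2w(s,*f(194,205),.048) if c=="T" else (P["S zero"]+P["S 30"]+P["S 15"]+P["S 45"])/4
  print(c,ctr.round(4),"zero dir",np.degrees(np.arctan2(*(z-ctr)[1::-1])),"bar dir",np.degrees(np.arctan2(a[1],a[0])))
st=r.read_state(); print(R.from_rotvec(st["ee_rot"]).as_matrix().round(3))
E
python3 m.py
```

```text
T dial c [0.6505 0.1624 0.048 ]
T zero [0.6937 0.148  0.048 ]
T 15tick [0.6399 0.1217 0.048 ]
T 30 [0.6128 0.176  0.048 ]
T 45 [0.6665 0.203  0.048 ]
T line in [0.655  0.1584 0.084 ]
T line out [0.6652 0.1398 0.084 ]
T wedge tip [0.6665 0.1306 0.06  ]
S zero [0.6971 0.1488 0.048 ]
S 15 [0.6421 0.123  0.048 ]
S 30 [0.6136 0.1788 0.048 ]
S 45 [0.6684 0.2045 0.048 ]
S line in [0.6563 0.1603 0.084 ]
S line out [0.6669 0.1411 0.084 ]
S wedge [0.6734 0.1289 0.055 ]
T [0.6505 0.1624 0.048 ] zero dir -18.384546473542734 bar dir -61.38206918169211
S [0.6553 0.1638 0.048 ] zero dir -19.70197838165888 bar dir -61.06105703427543
[[-0.916  0.402 -0.   ]
 [ 0.402  0.916 -0.001]
 [-0.    -0.001 -1.   ]]
```

The two views put the timer axis at about (0.654, 0.163). The zero mark points at −18.7° and the bar at −61°, so the knob stands near 7 min and needs about 137° clockwise. I'll move above it first.

>>> jog_arm:
  motion:
    - {"tx":-0.0445,"ty":-0.0177,"gripper":0.45}
    - {"tx":-0.0445,"ty":-0.0177,"gripper":0.45}
    - {"tx":-0.0445,"ty":-0.0177,"gripper":0.45}
    - {"tx":-0.0445,"ty":-0.0177,"gripper":0.45}
    - {"tx":-0.0445,"ty":-0.0177,"gripper":0.45}
    - {"tx":-0.0445,"ty":-0.0177,"gripper":0.45}
    - {"tx":-0.0445,"ty":-0.0177,"gripper":0.45}
    - {"tx":-0.0445,"ty":-0.0177,"gripper":0.45}
    - {"tx":-0.0445,"ty":-0.0177,"gripper":0.45}
    - {"tx":-0.0445,"ty":-0.0177,"gripper":0.45}
    - {"tx":-0.0445,"ty":-0.0177,"gripper":0.45}
    - {"tx":-0.0445,"ty":-0.0177,"gripper":0.45}
    - {"spin":9.4,"tz":0.02,"gripper":0.45}
    - {"spin":9.4,"tz":0.02,"gripper":0.45}
    - {"spin":9.4,"tz":0.02,"gripper":0.45}
    - {"spin":9.4,"tz":0.02,"gripper":0.45}
    - {"gripper":0.45}
    - {"gripper":0.45}
  grip_force: 25

```text
invalid input at $.motion[0]: expected keys tx, ty, tz, spin, gripper
```

>>> jog_arm:
  motion:
    - {"tx":-0.0445,"ty":-0.0177,"tz":0,"spin":0,"gripper":0.45}
    - {"tx":-0.0445,"ty":-0.0177,"tz":0,"spin":0,"gripper":0.45}
    - {"tx":-0.0445,"ty":-0.0177,"tz":0,"spin":0,"gripper":0.45}
    - {"tx":-0.0445,"ty":-0.0177,"tz":0,"spin":0,"gripper":0.45}
    - {"tx":-0.0445,"ty":-0.0177,"tz":0,"spin":0,"gripper":0.45}
    - {"tx":-0.0445,"ty":-0.0177,"tz":0,"spin":0,"gripper":0.45}
    - {"tx":-0.0445,"ty":-0.0177,"tz":0,"spin":0,"gripper":0.45}
    - {"tx":-0.0445,"ty":-0.0177,"tz":0,"spin":0,"gripper":0.45}
    - {"tx":-0.0445,"ty":-0.0177,"tz":0,"spin":0,"gripper":0.45}
    - {"tx":-0.0445,"ty":-0.0177,"tz":0,"spin":0,"gripper":0.45}
    - {"tx":-0.0445,"ty":-0.0177,"tz":0,"spin":0,"gripper":0.45}
    - {"tx":-0.0445,"ty":-0.0177,"tz":0,"spin":0,"gripper":0.45}
    - {"tx":0,"ty":0,"tz":0.02,"spin":9.4,"gripper":0.45}
    - {"tx":0,"ty":0,"tz":0.02,"spin":9.4,"gripper":0.45}
    - {"tx":0,"ty":0,"tz":0.02,"spin":9.4,"gripper":0.45}
    - {"tx":0,"ty":0,"tz":0.02,"spin":9.4,"gripper":0.45}
    - {"tx":0,"ty":0,"tz":0,"spin":0,"gripper":0.45}
    - {"tx":0,"ty":0,"tz":0,"spin":0,"gripper":0.45}
  grip_force: 25

```text
time_s: 2.35
ee_pos: [0.6551, 0.1632, 0.1431]
ee_rot: [1.597, 2.705, 0.0]
contact_force: [0.5, -0.0, 0.0]
width: 0.55
grasp_force: 0.0
```

```bash
cat > st.py <<'E'
from h import *
st=r.read_state(); M=R.from_rotvec(st["ee_rot"]).as_matrix()
print(st["time_s"],st["ee_pos"].round(4),"y dir",np.degrees(np.arctan2(M[1,1],M[0,1])).round(2),"tilt",M[:,2].round(3),"w",st["width"],"F",st["contact_force"].round(2),"tq",st["wrist_torque"].round(3),"q",st["joint_pos"].round(2),"gf",st["grasp_force"])
d=np.array([.654,.163,.054])-st["ee_pos"]; print("to knob, tool axes",(M.T@d).round(4))
E
python3 st.py
python3 - <<'E'
from h import *
s=snap("scene","scene1")
c=s["img"][90:230,320:480]; cv2.imwrite("pics/c1.png",cv2.resize(c,(640,560),interpolation=cv2.INTER_CUBIC))
E
```

```text
2.35 [0.6551 0.1632 0.1431] y dir 28.9 tilt [ 0. -0. -1.] w 0.5503151131466472 F [ 0.46 -0.02  0.02] tq [-0.022  0.016  0.018] q [-0.52  0.58  0.31  1.56 -0.2   1.03  0.35] gf 0.0
to knob, tool axes [ 0.0004 -0.001   0.0891]
```

View pics/c1.png

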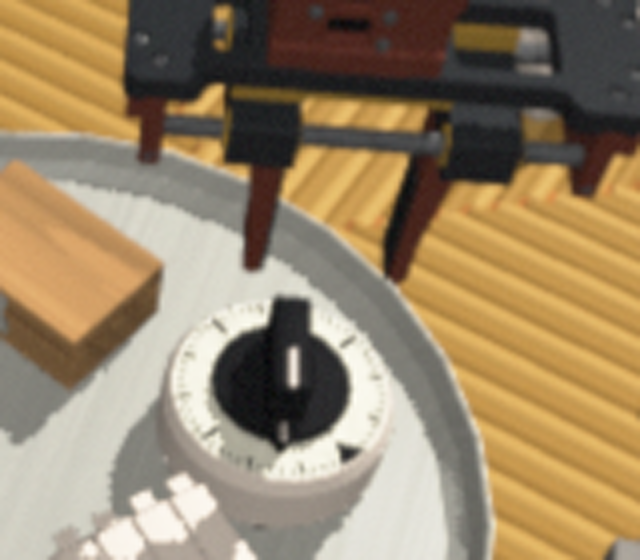

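The crop shows the fingers around the timer line, with the knob untouched. Joint 7 is at 0.35, so 137° more would end close to its limit. I'll take the half-turned grasp instead, which leaves room.

>>> jog_arm:
  motion:
    - {"tx":0,"ty":0,"tz":0,"spin":-10,"gripper":0.45}
    - {"tx":0,"ty":0,"tz":0,"spin":-10,"gripper":0.45}
    - {"tx":0,"ty":0,"tz":0,"spin":-10,"gripper":0.45}
    - {"tx":0,"ty":0,"tz":0,"spin":-10,"gripper":0.45}
    - {"tx":0,"ty":0,"tz":0,"spin":-10,"gripper":0.45}
    - {"tx":0,"ty":0,"tz":0,"spin":-10,"gripper":0.45}
    - {"tx":0,"ty":0,"tz":0,"spin":-10,"gripper":0.45}
    - {"tx":0,"ty":0,"tz":0,"spin":-10,"gripper":0.45}
    - {"tx":0,"ty":0,"tz":0,"spin":-10,"gripper":0.45}
    - {"tx":0,"ty":0,"tz":0,"spin":-10,"gripper":0.45}
    - {"tx":0,"ty":0,"tz":0,"spin":-10,"gripper":0.45}
    - {"tx":0,"ty":0,"tz":0,"spin":-10,"gripper":0.45}
    - {"tx":0,"ty":0,"tz":0,"spin":-10,"gripper":0.45}
    - {"tx":0,"ty":0,"tz":0,"spin":-10,"gripper":0.45}
    - {"tx":0,"ty":0,"tz":0,"spin":-10,"gripper":0.45}
    - {"tx":0,"ty":0,"tz":0,"spin":-10,"gripper":0.45}
    - {"tx":0,"ty":0,"tz":0,"spin":-10,"gripper":0.45}
    - {"tx":0,"ty":0,"tz":0,"spin":-10,"gripper":0.45}
    - {"tx":0,"ty":0,"tz":0,"spin":0,"gripper":0.45}

```text
time_s: 4.78
ee_pos: [0.6525, 0.164, 0.1393]
ee_rot: [2.668, -1.65, -0.013]
contact_force: [0.6, 0.1, -1.4]
width: 0.549
grasp_force: 0.0
```

```bash
python3 st.py
```

```text
4.775 [0.6525 0.164  0.1393] y dir -153.47 tilt [-0.01  0.   -1.  ] w 0.5494498993463496 F [ 0.62  0.13 -1.37] tq [0.083 0.101 0.048] q [ 0.22  0.73 -0.87  1.51  0.58  1.19  2.86] gf 0.0
to knob, tool axes [ 0.0019 -0.0017  0.0853]
```

The sign was the other way: positive spin lowers joint 7, so the first grasp already had the room. I'll turn back.

>>> jog_arm:
  motion:
    - {"tx":0,"ty":0,"tz":0,"spin":10,"gripper":0.45}
    - {"tx":0,"ty":0,"tz":0,"spin":10,"gripper":0.45}
    - {"tx":0,"ty":0,"tz":0,"spin":10,"gripper":0.45}
    - {"tx":0,"ty":0,"tz":0,"spin":10,"gripper":0.45}
    - {"tx":0,"ty":0,"tz":0,"spin":10,"gripper":0.45}
    - {"tx":0,"ty":0,"tz":0,"spin":10,"gripper":0.45}
    - {"tx":0,"ty":0,"tz":0,"spin":10,"gripper":0.45}
    - {"tx":0,"ty":0,"tz":0,"spin":10,"gripper":0.45}
    - {"tx":0,"ty":0,"tz":0,"spin":10,"gripper":0.45}
    - {"tx":0,"ty":0,"tz":0,"spin":10,"gripper":0.45}
    - {"tx":0,"ty":0,"tz":0,"spin":10,"gripper":0.45}
    - {"tx":0,"ty":0,"tz":0,"spin":10,"gripper":0.45}
    - {"tx":0,"ty":0,"tz":0,"spin":10,"gripper":0.45}
    - {"tx":0,"ty":0,"tz":0,"spin":10,"gripper":0.45}
    - {"tx":0,"ty":0,"tz":0,"spin":10,"gripper":0.45}
    - {"tx":0,"ty":0,"tz":0,"spin":10,"gripper":0.45}
    - {"tx":0,"ty":0,"tz":0,"spin":10,"gripper":0.45}
    - {"tx":0,"ty":0,"tz":0,"spin":10,"gripper":0.45}
    - {"tx":0,"ty":0,"tz":0,"spin":0,"gripper":0.45}

```text
time_s: 7.15
ee_pos: [0.6534, 0.1634, 0.1411]
ee_rot: [-1.653, -2.67, 0.009]
contact_force: [0.2, -0.8, 0.7]
width: 0.551
grasp_force: 0.0
```

```bash
python3 st.py
```

```text
7.15 [0.6534 0.1634 0.1411] y dir 26.46 tilt [-0.004 -0.004 -1.   ] w 0.5514812900379339 F [ 0.2  -0.77  0.68] tq [-0.074  0.006  0.061] q [-0.22  0.57 -0.14  1.54  0.09  1.04  0.07] gf 0.0
to knob, tool axes [-0.0005  0.0009  0.0871]
```

>>> jog_arm:
  motion:
    - {"tx":-0.0005,"ty":0.001,"tz":0.02,"spin":-2.4,"gripper":0.45}
    - {"tx":0,"ty":0,"tz":0.02,"spin":0,"gripper":0.45}
    - {"tx":0,"ty":0,"tz":0.02,"spin":0,"gripper":0.45}
    - {"tx":0,"ty":0,"tz":0.015,"spin":0,"gripper":0.45}
    - {"tx":0,"ty":0,"tz":0.008,"spin":0,"gripper":0.45}
    - {"tx":0,"ty":0,"tz":0,"spin":0,"gripper":0.45}

```text
time_s: 7.9
ee_pos: [0.6526, 0.1636, 0.0557]
ee_rot: [-1.592, -2.702, 0.013]
contact_force: [-0.0, 0.1, 0.8]
width: 0.546
grasp_force: 0.0
```

```bash
python3 st.py;python3 - <<'E'
from h import *
s=snap("scene","scene2")
c=s["img"][110:230,330:450]; cv2.imwrite("pics/c2.png",cv2.resize(c,(600,600),interpolation=cv2.INTER_CUBIC))
E
```

```text
7.9 [0.6526 0.1636 0.0557] y dir 28.97 tilt [-0.009 -0.004 -1.   ] w 0.5464614034887078 F [-0.03  0.09  0.76] tq [-0.059  0.012  0.015] q [-0.22  0.67 -0.15  1.6   0.12  0.89  0.09] gf 0.0
to knob, tool axes [-0.0012  0.0009  0.0017]
```

View pics/c2.png

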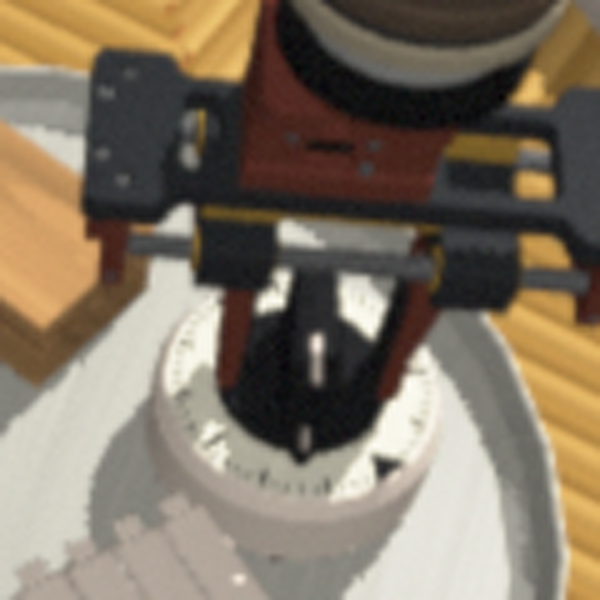

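The fingers straddle the bar evenly: the bar top line is at (316,350), with the fingers at about (235,370) and (395,370). Next I'll close and press in small steps.

>>> jog_arm:
  motion:
    - {"tx":0,"ty":0,"tz":0,"spin":0,"gripper":0.7}
    - {"tx":0,"ty":0,"tz":0,"spin":0,"gripper":0.8}
    - {"tx":0,"ty":0,"tz":0,"spin":0,"gripper":1}
    - {"tx":0,"ty":0,"tz":0,"spin":0,"gripper":1}
    - {"tx":0,"ty":0,"tz":0,"spin":0,"gripper":1}
    - {"tx":0,"ty":0,"tz":0.0015,"spin":0,"gripper":1}
    - {"tx":0,"ty":0,"tz":0.0015,"spin":0,"gripper":1}
    - {"tx":0,"ty":0,"tz":0,"spin":0,"gripper":1}
  grip_force: 25

```text
time_s: 8.95
ee_pos: [0.6526, 0.1636, 0.0558]
ee_rot: [-1.593, -2.702, 0.012]
contact_force: [-7.6, -3.1, 19.7]
width: 0.203
grasp_force: 25.0
```

```bash
python3 st.py
```

```text
8.95 [0.6526 0.1636 0.0558] y dir 28.96 tilt [-0.008 -0.004 -1.   ] w 0.2034189848591217 F [-7.61 -3.05 19.72] tq [-0.562  1.701 -0.02 ] q [-0.22  0.67 -0.15  1.6   0.12  0.89  0.09] gf 25.005636513233185
to knob, tool axes [-0.0012  0.0009  0.0018]
```

>>> jog_arm:
  motion:
    - {"tx":0,"ty":-0.001,"tz":-0.0008,"spin":0,"gripper":1}
    - {"tx":0,"ty":0,"tz":0,"spin":0,"gripper":1}
    - {"tx":0,"ty":0,"tz":0,"spin":4,"gripper":1}
    - {"tx":0,"ty":0,"tz":0,"spin":4,"gripper":1}
    - {"tx":0,"ty":0,"tz":0,"spin":4,"gripper":1}
    - {"tx":0,"ty":0,"tz":0,"spin":4,"gripper":1}
    - {"tx":0,"ty":0,"tz":0,"spin":4,"gripper":1}

```text
time_s: 9.82
ee_pos: [0.653, 0.1637, 0.0558]
ee_rot: [-2.042, -2.385, 0.01]
contact_force: [-1.7, -0.4, 11.1]
width: 0.204
grasp_force: 25.0
```

```bash
python3 st.py;python3 - <<'E'
from h import *
s=snap("scene","scene3")
c=s["img"][110:230,330:450]; cv2.imwrite("pics/c3.png",cv2.resize(c,(600,600),interpolation=cv2.INTER_CUBIC))
E
```

```text
9.825 [0.653  0.1637 0.0558] y dir 8.86 tilt [-0.006 -0.003 -1.   ] w 0.20407951692261322 F [-1.69 -0.44 11.13] tq [-0.051  0.259  0.091] q [-0.28  0.66 -0.06  1.61  0.05  0.88 -0.2 ] gf 25.003466606140137
to knob, tool axes [-0.0009  0.0009  0.0018]
```

View pics/c3.png

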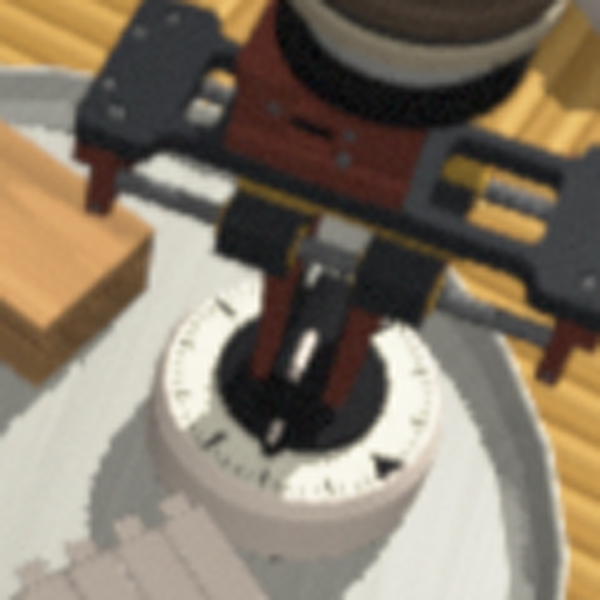

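The knob pointer has turned to (275,430) while the zero triangle stays at (387,465), so the case is holding. Press is 11 N. I'll go on, adding a little press.

>>> jog_arm:
  motion:
    - {"tx":0,"ty":0,"tz":0.0003,"spin":5,"gripper":1}
    - {"tx":0,"ty":0,"tz":0,"spin":5,"gripper":1}
    - {"tx":0,"ty":0,"tz":0,"spin":5,"gripper":1}
    - {"tx":0,"ty":0,"tz":0,"spin":5,"gripper":1}
    - {"tx":0,"ty":0,"tz":0,"spin":5,"gripper":1}
    - {"tx":0,"ty":0,"tz":0,"spin":5,"gripper":1}
    - {"tx":0,"ty":0,"tz":0,"spin":5,"gripper":1}
    - {"tx":0,"ty":0,"tz":0,"spin":5,"gripper":1}

```text
time_s: 10.88
ee_pos: [0.6538, 0.1635, 0.0558]
ee_rot: [2.736, 1.542, -0.008]
contact_force: [0.5, -0.7, 10.3]
width: 0.208
grasp_force: 25.0
```

```bash
python3 st.py
```

```text
10.875 [0.6538 0.1635 0.0558] y dir -31.19 tilt [-0.004 -0.003 -1.   ] w 0.20827938136190915 F [ 0.46 -0.73 10.33] tq [-0.023 -0.095  0.083] q [-0.4   0.66  0.12  1.62 -0.09  0.88 -0.79] gf 25.001135766506195
to knob, tool axes [-0.0003  0.0005  0.0018]
```

>>> jog_arm:
  motion:
    - {"tx":0,"ty":0,"tz":0.0005,"spin":5,"gripper":1}
    - {"tx":0,"ty":0,"tz":0,"spin":5,"gripper":1}
    - {"tx":0,"ty":0,"tz":0,"spin":5,"gripper":1}
    - {"tx":0,"ty":0,"tz":0,"spin":5,"gripper":1}
    - {"tx":0,"ty":0,"tz":0,"spin":5,"gripper":1}
    - {"tx":0,"ty":0,"tz":0,"spin":5,"gripper":1}
    - {"tx":0,"ty":0,"tz":0,"spin":5,"gripper":1}
    - {"tx":0,"ty":0,"tz":0,"spin":5,"gripper":1}

```text
time_s: 11.88
ee_pos: [0.6543, 0.1629, 0.0558]
ee_rot: [3.097, 0.512, -0.006]
contact_force: [0.1, -1.8, 14.0]
width: 0.201
grasp_force: 25.0
```

```bash
python3 st.py
```

```text
11.875 [0.6543 0.1629 0.0558] y dir -71.21 tilt [-0.003 -0.004 -1.   ] w 0.2008782647538853 F [ 0.12 -1.8  13.97] tq [-0.291 -0.08   0.089] q [-0.51  0.68  0.3   1.62 -0.24  0.88 -1.37] gf 25.00324845314026
to knob, tool axes [-0.0002 -0.0002  0.0018]
```

>>> jog_arm:
  motion:
    - {"tx":0,"ty":0,"tz":0,"spin":5,"gripper":1}
    - {"tx":0,"ty":0,"tz":0,"spin":5,"gripper":1}
    - {"tx":0,"ty":0,"tz":0,"spin":5,"gripper":1}
    - {"tx":0,"ty":0,"tz":0,"spin":5,"gripper":1}
    - {"tx":0,"ty":0,"tz":0,"spin":5,"gripper":1}
    - {"tx":0,"ty":0,"tz":0,"spin":5,"gripper":1}
    - {"tx":0,"ty":0,"tz":0,"spin":5,"gripper":1}
    - {"tx":0,"ty":0,"tz":0,"spin":2.5,"gripper":1}
    - {"tx":0,"ty":0,"tz":0,"spin":0,"gripper":1}

```text
time_s: 13.0
ee_pos: [0.6543, 0.1621, 0.0558]
ee_rot: [3.095, -0.507, -0.004]
contact_force: [-0.3, -3.3, 15.2]
width: 0.201
grasp_force: 25.0
```

```bash
python3 st.py
```

```text
13.0 [0.6543 0.1621 0.0558] y dir -108.62 tilt [-0.003 -0.004 -1.   ] w 0.2006089921708549 F [-0.28 -3.28 15.18] tq [-0.513 -0.007 -0.06 ] q [-0.62  0.7   0.47  1.63 -0.37  0.9  -1.91] gf 25.00339776277542
to knob, tool axes [-0.0006 -0.0008  0.0018]
```

The bar should now stand opposite the zero mark. I'll release the press, open, rise and move aside for a look.

>>> jog_arm:
  motion:
    - {"tx":0,"ty":0,"tz":-0.002,"spin":0,"gripper":1}
    - {"tx":0,"ty":0,"tz":0,"spin":0,"gripper":0.7}
    - {"tx":0,"ty":0,"tz":0,"spin":0,"gripper":0.5}
    - {"tx":0,"ty":0,"tz":0,"spin":0,"gripper":0.45}
    - {"tx":0,"ty":0,"tz":0,"spin":0,"gripper":0.45}
    - {"tx":0,"ty":0,"tz":-0.01,"spin":0,"gripper":0.45}
    - {"tx":0,"ty":0,"tz":-0.03,"spin":0,"gripper":0.45}
    - {"tx":0,"ty":0,"tz":-0.05,"spin":0,"gripper":0.45}
    - {"tx":0,"ty":0,"tz":-0.05,"spin":0,"gripper":0.45}
    - {"tx":-0.02,"ty":-0.05,"tz":0,"spin":0,"gripper":0.45}
    - {"tx":-0.02,"ty":-0.05,"tz":0,"spin":0,"gripper":0.45}
    - {"tx":-0.02,"ty":-0.05,"tz":0,"spin":0,"gripper":0.45}
    - {"tx":-0.02,"ty":-0.05,"tz":0,"spin":0,"gripper":0.45}
    - {"tx":0,"ty":0,"tz":0,"spin":0,"gripper":0.45}

```text
time_s: 14.75
ee_pos: [0.6377, 0.386, 0.1933]
ee_rot: [3.099, -0.492, -0.016]
contact_force: [0.3, -0.8, 0.2]
width: 0.549
grasp_force: 0.0
```

```bash
python3 st.py
python3 - <<'E'
from h import *
s=snap("top","top4");q=snap("scene","scene4")
a=s["img"][122:202,215:295]; b=q["img"][150:230,350:430]
cv2.imwrite("pics/c4.png",np.hstack([cv2.resize(x,(400,400),interpolation=cv2.INTER_CUBIC) for x in(a,b)]))
E
```

```text
14.75 [0.6377 0.386  0.1933] y dir -108.03 tilt [-0.011 -0.002 -1.   ] w 0.549433391451 F [ 0.29 -0.77  0.16] tq [ 0.046  0.119 -0.035] q [-0.89  0.69  0.5   1.3  -0.33  1.24 -2.26] gf 0.0
to knob, tool axes [0.0859 0.2063 0.1395]
```

View pics/c4.png

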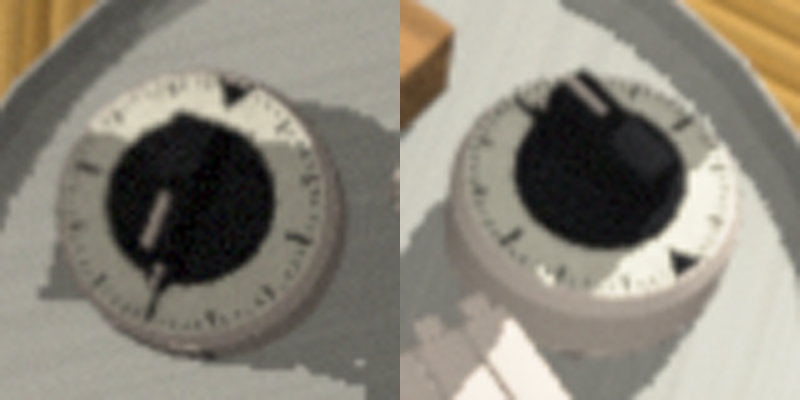

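The pointer wedge at (157,275) lines up with the long 30 tick at (152,310), and the triangle has stayed at (235,94). A quick numeric check follows.

Run:
```python
from h import *
s=pickle.load(open("top4.pkl","rb")); q=pickle.load(open("scene4.pkl","rb"))
f=lambda x,y:(215+(x+.5)/5-.5,122+(y+.5)/5-.5)
g=lambda x,y:(350+(x-400+.5)/5-.5,150+(y+.5)/5-.5)
A=lambda v:np.degrees(np.arctan2(v[1],v[0]))
for n,p,h,li,lo,z,t in(("T",s,f,(166,193),(147,247),(235,94),(153,306)),("S",q,g,(605,113),(573,79),(684,264),(525,104))):
    P=lambda c,h_: pix2w(p,*h(*c),h_)
    Z=P(z,.048)
    print(n,"zero",Z.round(4),"zero-30 dir",A(Z-P(t,.048)),"bar",A(P(lo,.084)-P(li,.084)))
```

```text
T zero [0.6929 0.1483 0.048 ] zero-30 dir -19.205084040636383 bar 162.64449337859745
S zero [0.6967 0.1496 0.048 ] zero-30 dir -19.376074301727094 bar 158.22022406970612
```

```bash
python3 -c "
from cell import r
print(r.hand_in())"
```

```text
the job is handed in; nothing more can be done
None
```

The timer is wound to 30 minutes, with the pointer within about 1° of the 30 tick and the case where it began; I let go of the timer, moved the arm clear and handed the job in, but no verdict came back.

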